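# Lock the card encoder to the counter with pin and spring clip

## Robot

A 6-joint arm with a two-finger parallel gripper is mounted at the origin on the work surface. World frame = base frame: x ahead of the robot, y to its left, z up, the work surface at z = 0. Lengths are in m, angles in degrees, forces in N, time in s.
With the tool pointing down it reaches from about 0.35 to 0.875 m from the base axis. Payload 4.2 kg.
Tool frame: the origin (TCP) lies between the finger pads; the fingertips stand 8 mm ahead of it and the grasp point (between the pads) lies 11 mm behind it; z points along the fingers, y is the line along which they close (so a half turn about z gives the same grasp; the last joint's range is limited). The gripper opens to 87 mm and grips with 3 to 60 N. Pads are 19 mm wide; open, the fingers measure 117 mm over their backs; the gripper's body (75 mm by 190 mm) begins 51 mm behind the grasp point.
Start: joints at [-59.496, 22.042, 0.453, 0, -68.411, -14.817], TCP at [0.169, -0.602, 0.231] pointing down, gripper open.
Joint ranges: [-179.83, 179.83], [-69.29, 118.12], [-61.27, 80.66], [-181.25, 117.63], [-171.15, -9.14], [-177.46, 177.46]. Speed limits (degrees/s): [159.86, 159.86, 180, 180, 180, 180].

## Interface

Orientations are given as a 3x3 rotation matrix whose columns are the frame's x, y, z axes.
In Python, from station import sense, capture, camera_model, finish_job, find_in gives the robot as it stands. The module is installed in compiled form; this text tells all that it offers.
- The arm moves only by the tool arm_command, never from a script. Its argument "motion" is a list of rows, each a list of 7 numbers: the finger opening in mm, from 0 to 87, then the shift along the tool's x, y, z in mm, then the turn, a rotation vector about the tool's x, y, z in rad. In form: [[jaw, dx, dy, dz, rx, ry, rz], ...]. A call has 1 to 8 rows; each row shifts and turns the commanded pose from where the row before left it, along the tool's axes as they then stand; what a row does not reach is not made up. A row lasts 1/10 s, in which the tool goes at most 50 mm and 8.59 degrees, less where a joint would pass 70% of its speed; a pose out of reach is approached as far as the arm can. A call with a gripper value outside its range is refused whole. The fingers move at their own pace and stop on an object; the grip force is fixed at half the most. Time passes only in rows, so rows that do not move let the fingers close. It gives the time, the measured TCP pose, the force, the opening and the grip force at its end, in the units of the state.
- sense(): the state, without advancing time (a new reading comes with each control period).
- capture(name): name is "side" or "top" or "wrist"; returns the picture (400x640x3 uint8, red, green, blue); there is no depth.
- camera_model(name): a dict with "fx", "fy", "cx", "cy" (pixels), "k1" (the pictures are not rectified: a ray, as slopes to the right and down, at radius r is drawn at 1 + k1 r^2 times it, then the intrinsics apply), "R" (3x3) and "t" (3): a world point X has camera coordinates R X + t. Camera axes: x right, y down, z forward; pixel columns grow to the right and rows downward; lengths in m; the calibration is good to about 2 mm. A picture is of the moment at which its call begins: read the wrist's pose just before it. camera_model takes no time and is no camera call; for the wrist camera it gives the pose at the moment of the call.
- finish_job(): hands the job in; it is judged then, once.
Trained networks look in the newest picture that a camera, given by its name, has taken for a name from the list of things; names that differ only in an ending like _2 or _b are one class to them, and where a whole thing is asked for, a point or a joint stands for the part that bears it (a point fixed in the world has none). Each returns a list of dicts, best first, with "p" (0 to 1); they miss things now and then, are a little off and sometimes report something else, mostly with a low value. They report only what shows in the picture. A call takes as long as a camera call. They do not tell look-alikes from the thing itself.
- find_in(target, camera): "location" ([row, column] in pixels, amid what is visible of it).
The state is a dict: "time_s": time; "joints": joint angles; "joint_velocities": joint speeds; "effort": joint torques, N m; "tcp_pos": TCP position; "ee_rot": TCP orientation; "wrist_force": force on the tool from outside, world axes, zero at the start; "moment": the same for the moment, N m; "gripper_width": opening from 0.0 (shut) to 1.0 (fully open); "gripper_force": force on a finger pad.
Only numpy, scipy, OpenCV 4.12 (cv2) and the standard library are available. Lean on these libraries where they do the work, as an engineer would, in place of code of your own. Each camera call takes 0.05 s, during which the arm holds its last target. There are 200 camera calls.

## Task

Lock the white card encoder to its counter bracket: push the black-knobbed locking pin gently in until its knob is home against the bracket, then take the orange-handled spring clip out of its clear stand and press it down over the brass groove that now shows on the pin's far end until it snaps fully home, and let go. Press slowly with a light hand and feel for the snap: do not drive the sprung yoke that holds the pin down on to its end stop. Do not disturb the other things on the counter.

Things in the scene. Friction and masses are not known exactly. Their poses are not given: they have to be found in the camera images.
- dock: White card encoder (top 58 mm high, x = 42 to 188 mm, y +-58) on a fixed dark base plate 6 mm thick; at its -x end a rubber-mounted yoke: a white tongue between two steel cheeks (x +-20 mm, tops 83 mm high, outer faces at y = +-20 mm). Origin on the counter below the pin's axis, midway between the cheeks; y along the pin (knob at +y), +x to the encoder. Pin axis level, 70 mm up.
- pin (a joint): How far the locking pin is pushed in, m: 0 fully out, 0.030 home (knob at the +y cheek, a firm stop). It slides along the dock's -y with about 4 N of friction and stays where left. Shank 16 mm in diameter; near its -y end a brass groove 10 mm in diameter, 16 mm long, then a 16 mm collar 6 mm long. The groove starts hidden between the cheeks.
- pin_head (a point): Centre of the outer (+y) face of the pin's black knob, 26 mm in diameter and 10 mm thick; moves with the pin. Push here towards the dock's -y.
- pin_neck (a point): Point on the pin's axis at the middle of the groove's length; moves with the pin; axes as the dock's. Pin home: at y = -30 mm in the dock's frame, the groove showing from 2 to 18 mm outside the -y cheek. Yoke and pin give way straight down under load, about 1.2 mm per N beyond the first 2 N, 22 mm at most, and spring back (never sink them over 20 mm): the clip must be driven well past the unloaded height.
- clip: Loose spring clip, 45 g. Orange handle 40 (x) x 14 (y) x 42 mm (z), origin at the centre of its underside, z up. Two sprung legs of 4 mm wire hang below at +x and -x to z = -35 mm, with a 6 mm wide stop between them ending at z = -11 mm. Goes on with its y along the pin. Grip the handle's upper half, across x or y, to keep the fingertips above the bracket.
- clip_seat (a point): Centre of the clip's pocket, 16 mm below the clip's origin; on the pin's axis when home. Inside, the legs are 18 mm apart at the tips, narrow to a 4 mm throat 6.5 mm below this point, then widen for the 10 mm shank. They spread at roughly 9 to 14 N of downward push, the force differing each time, then snap past the shank and draw on to it until the stop meets the shank.
- clip_stand: Clear acrylic stand, 60 mm (x) x 36 mm (y) x 45 mm high, fixed, origin at the centre of its underside. The clip's legs hang in its slot (30 x 8 mm, open at the top) and the clip's handle rests on its top, axes in line with the stand's; lift the clip straight up.
- bell: Chrome tap bell, 82 mm across, 57 mm high, loose, origin at the centre of its underside. Leave alone.
- card_stand: Slotted acrylic stand 56 x 100 mm with four grey keycards, 64 mm high, fixed, origin at the centre of its underside. Leave alone.
- stapler: Matte black stapler, 130 mm long (y) x 36 mm, about 60 mm high, loose, origin at the centre of its underside. Leave alone.
- bowl: Glass bowl, 140 mm across, 55 mm high, loose, origin at the centre of its underside. Leave alone.
- stone: Grey river stone, 54 mm across, lying in the glass bowl. Leave alone.
- pen_mug: White mug with pens, 72 mm across, 85 mm high (pens to 115 mm), loose, origin at the centre of its underside. Leave alone.
There are look-alikes about, which are no part of the job. There is more than one size of the clip; the one meant has the size given above.

How it is judged:
By the outcome, as a careful person would: the job done as asked, in the order asked, and still so for the second after the job is handed in, with the robot touching nothing.
It also fails if it takes over 66 s, if anything falls off the work surface, if the arm or the gripper's body presses on something with over 40 N, if the wrist force passes 120 N, or if a joint passes its speed limit or range.

## Working session

There is one attempt and no reset: what is moved stays moved. The work goes in short steps, Python scripts to look and compute and a tool call to move; the robot and the scene stay as the last step left them, time stands still between calls to the robot, and variables do not carry over. Pictures are saved under pics/ and viewed, at most 10 in all, crops included, and the job is handed in when it is done.

Besides the shell and the picture viewer there is one more tool, called after "Call:" as name([rows], argument=value, ...), one row to a line, values as JSON. arm_command: Moves the arm, as the interface text tells. Its arguments: {"type":"object","properties":{"motion":{"type":"array"}},"required":["motion"]}

```bash
mkdir -p pics
cat > h.py <<'E'
import numpy as np, cv2
from station import *
def ray(cam,rc):
    m=camera_model(cam) if isinstance(cam,str) else cam
    d=np.array([(rc[1]-m['cx'])/m['fx'],(rc[0]-m['cy'])/m['fy']]);u=d.copy()
    for _ in range(30): u=d/(1+m['k1']*(u@u))
    R=np.array(m['R']);t=np.array(m['t'])
    v=R.T@np.array([u[0],u[1],1]);return -R.T@t,v/np.linalg.norm(v)
def onz(cam,rc,z):
    c,v=ray(cam,rc);return c+v*(z-c[2])/v[2]
def proj(cam,X):
    m=camera_model(cam) if isinstance(cam,str) else cam
    p=np.array(m['R'])@X+np.array(m['t']);u=p[:2]/p[2];u=u*(1+m['k1']*(u@u))
    return np.array([u[1]*m['fy']+m['cy'],u[0]*m['fx']+m['cx']])
def tri(l):
    A=0;b=0
    for cam,rc in l:
        c,v=ray(cam,rc);P=np.eye(3)-np.outer(v,v);A=A+P;b=b+P@c
    X=np.linalg.solve(A,b);return X,[np.round(proj(c,X)-rc,1) for c,rc in l]
def save(n,im): cv2.imwrite('pics/'+n+'.png',im[:,:,::-1])
E
python3 - <<'E'
from h import *
a=capture('top');b=capture('side')
save('both',np.vstack([a,b])[:, :]); 
save('top',a);save('side',b)
for c in ('top','side'):
    m=camera_model(c);print(c,m['fx'],m['k1'],-np.array(m['R']).T@m['t'],np.round(m['R'],2).tolist())
    for t in ('dock','pin_head','pin_neck','clip','clip_stand','clip_seat'):
        print(t,[(np.round(d['location']).tolist(),round(d['p'],2)) for d in find_in(t,c)][:5])
s=sense();print(s['time_s'],s['ee_rot'],s['gripper_width'])
E
```

```text
top 451.29863335734507 -0.06669652422399752 [ 0.45122172 -0.00889948  1.23011305] [[-0.01, -1.0, 0.01], [-0.99, 0.01, -0.13], [0.13, -0.01, -0.99]]
dock [([221.0, 341.0], 0.71), ([229.0, 154.0], 0.5)]
pin_head [([249.0, 323.0], 0.43)]
pin_neck [([189.0, 224.0], 0.71), ([198.0, 231.0], 0.57), ([244.0, 322.0], 0.5)]
clip [([141.0, 242.0], 0.67)]
clip_stand [([197.0, 233.0], 0.64), ([237.0, 488.0], 0.24)]
clip_seat [([143.0, 238.0], 0.68)]
side 449.463736108857 -0.09425699861838344 [0.54761483 0.83402728 0.75683444] [[-1.0, -0.04, -0.02], [-0.01, 0.64, -0.77], [0.05, -0.77, -0.64]]
dock [([202.0, 332.0], 0.68)]
pin_head []
pin_neck []
clip [([255.0, 234.0], 0.78), ([276.0, 288.0], 0.53), ([322.0, 253.0], 0.5), ([294.0, 291.0], 0.33)]
clip_stand [([295.0, 292.0], 0.71)]
clip_seat [([254.0, 235.0], 0.89), ([279.0, 289.0], 0.7), ([320.0, 256.0], 0.62)]
0.7 [[-9.62756024e-01 -2.70371664e-01  2.68179620e-05]
 [-2.70371665e-01  9.62756024e-01 -1.78329682e-05]
 [-2.09976252e-05 -2.44196146e-05 -9.99999999e-01]] 0.9973575336251324
```

View pics/top.png

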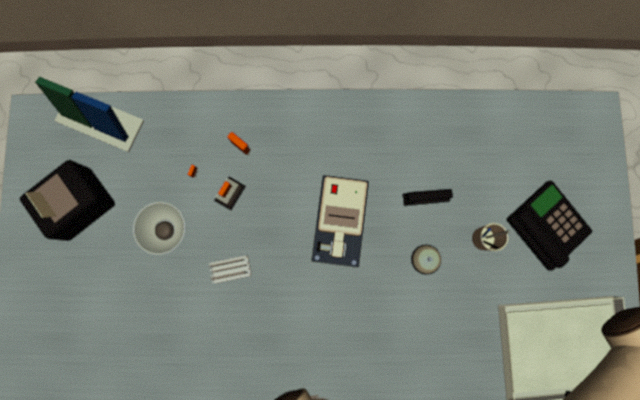

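View pics/side.png

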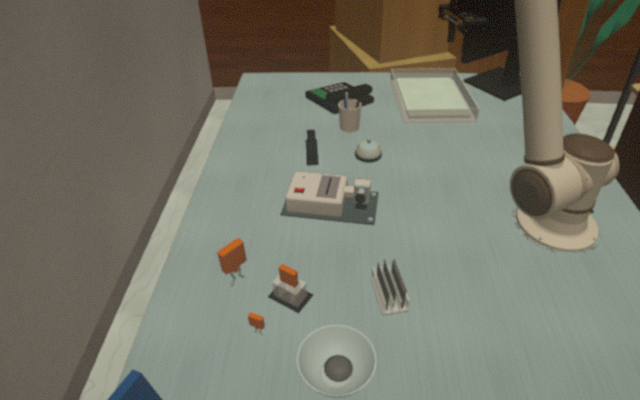

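Side view: a clip in the clear stand at about (277,288), a bigger loose clip at (255,233) and a small loose one at (321,256). Top view: the same three at (188,224), (142,239) and (170,192). The one in the stand is the candidate. In the top view the dock's knob is at about (247,320), on the world +y side. Next, a close crop to check.

Run:
```python
from h import *
a=cv2.imread('pics/top.png');b=cv2.imread('pics/side.png')
r=lambda im,y,x:cv2.resize(im[y:y+50,x:x+66],(396,300),interpolation=cv2.INTER_CUBIC)
o=np.vstack([np.hstack([r(a,165,195),r(a,220,305)]),np.hstack([r(b,260,258),r(b,170,320)])])
cv2.imwrite('pics/crop.png',o)
```

```text
(no output)
```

View pics/crop.png

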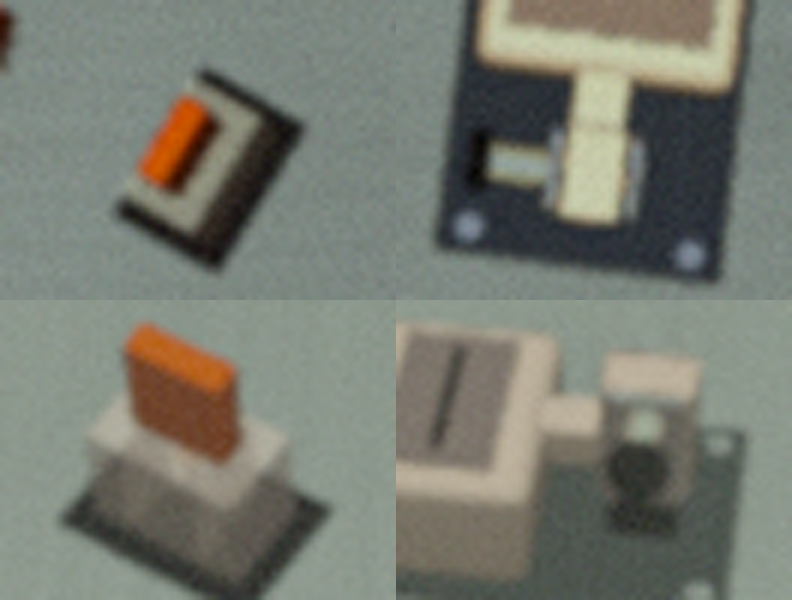

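The stand holds the mid-sized orange clip, with its handle's top centred near top-view (189,224). The pin's knob is at top-view (246.5,319), pin out towards +y. That is the choice; next come approximate positions and the wrist camera geometry.

Run:
```python
from h import *
s=sense();R=np.array(s['ee_rot']);p=np.array(s['tcp_pos']);m=camera_model('wrist')
C=-np.array(m['R']).T@m['t'];print('cam in tool',R.T@(C-p),'axes',np.round(np.array(m['R'])@R,3).tolist(),m['fx'],m['k1'])
T=lambda x,y:(165+y/6,195+x/6); U=lambda x,y:(220+y/6,305+(x-396)/6)
S=lambda x,y:(260+(y-300)/6,258+x/6); V=lambda x,y:(170+(y-300)/6,320+(x-396)/6)
for n,q in (('clip top upper end',(198,102)),('lower end',(156,178)),('c',(175,140))): print(n,onz('top',T(*q),.087))
for n,q in (('knob',(470,157)),('cheek -y',(637,172)),('tongue',(597,175)),('bracket bottom',(592,222))): print(n,onz('top',U(*q),.075))
print('clip tri',tri([('top',T(175,140)),('side',S(182,350))]))
print('knob tri',tri([('top',U(476,158)),('side',V(640,468))]))
print('bolts',onz('top',U(468,226),.006),onz('top',U(690,255),.006))
for n,rc in zip('abcd',((176,323),(181,368),(235,362),(231,317))): print('enc',n,onz('top',rc,.058))
```

```text
cam in tool [ 7.07285111e-02 -6.61896444e-05 -1.54143479e-01] axes [[0.001, 1.0, -0.0], [-0.965, 0.001, -0.262], [-0.262, 0.001, 0.965]] 354.87466245634096 -0.03579760170375972
clip top upper end [0.66366467 0.22687364 0.087     ]
lower end [0.63077503 0.24420376 0.087     ]
c [0.64719563 0.2364109  0.087     ]
knob [ 0.49796557 -0.00217602  0.075     ]
cheek -y [ 0.49103259 -0.07314226  0.075     ]
tongue [ 0.48990425 -0.05610862  0.075     ]
bracket bottom [ 0.47004611 -0.05374922  0.075     ]
clip tri (array([0.64710198, 0.2367856 , 0.08522849]), [array([ 0.2, -0. ]), array([-0. , -0.2])])
knob tri (array([ 0.49650534, -0.00459245,  0.07016856]), [array([ 0.5, -0. ]), array([-0.1, -0.5])])
bolts [ 0.46983769 -0.00068095  0.006     ] [ 0.45603308 -0.10029622  0.006     ]
enc a [ 0.68338189 -0.01818507  0.058     ]
enc b [ 0.66922311 -0.13703927  0.058     ]
enc c [ 0.52665713 -0.11839236  0.058     ]
enc d [ 0.53798385 -0.00145603  0.058     ]
```

Call:
arm_command([
  [0, -33, 31, 0, 0, 0, 0],
  [0, -33, 31, 0, 0, 0, 0],
  [0, -33, 31, 0, 0, 0, 0],
  [0, -33, 31, 0, 0, 0, 0],
  [0, -33, 31, 0, 0, 0, 0],
  [0, -33, 31, 0, 0, 0, 0],
  [0, -33, 31, 0, 0, 0, 0],
  [0, -33, 31, 0, 0, 0, 0],
])

```text
time_s: 1.5
tcp_pos: [0.3568, -0.2899, 0.231]
ee_rot: [[-0.963, -0.27, 0.001], [-0.27, 0.963, -0.0], [-0.001, -0.001, -1.0]]
wrist_force: [0.4, 0.0, 0.4]
gripper_width: 0.359
gripper_force: 0.0
```

Call:
arm_command([
  [0, -33, 31, 0, 0, 0, 0],
  [0, -33, 31, 0, 0, 0, 0],
  [0, -33, 31, 0, 0, 0, 0],
  [0, -33, 31, 0, 0, 0, 0],
  [0, -33, 31, 0, 0, 0, 0],
  [0, -33, 31, 0, 0, 0, 0],
])

```text
time_s: 2.1
tcp_pos: [0.4972, -0.0571, 0.231]
ee_rot: [[-0.963, -0.271, 0.001], [-0.271, 0.963, 0.0], [-0.001, -0.0, -1.0]]
wrist_force: [0.8, -0.6, 0.3]
gripper_width: 0.006
gripper_force: 0.0
```

Call:
arm_command([
  [0, 0, 0, 0, 0, 0, -0.146],
  [0, 0, 0, 0, 0, 0, -0.146],
  [0, 0, 0, 0, 0, 0, -0.146],
  [0, 0, 0, 0, 0, 0, -0.146],
  [0, 0, 0, 0, 0, 0, -0.146],
  [0, 0, 0, 0, 0, 0, -0.146],
  [0, 0, 0, 0, 0, 0, -0.146],
  [0, 0, 0, 0, 0, 0, -0.146],
])

```text
time_s: 2.9
tcp_pos: [0.4965, -0.0589, 0.2307]
ee_rot: [[-0.123, -0.992, 0.0], [-0.992, 0.123, 0.0], [-0.0, -0.0, -1.0]]
wrist_force: [0.4, 0.2, -0.3]
gripper_width: 0.005
gripper_force: 0.0
```

Run:
```python
from h import *
s=sense();R=np.array(s['ee_rot']);print(s['time_s'],s['tcp_pos'],np.degrees(np.arctan2(R[1,1],R[0,1])),s['joints'])
m=camera_model('wrist');w=capture('wrist');save('w1',w)
import json;json.dump({k:np.array(v).tolist() for k,v in m.items()},open('w1.json','w'))
for t in ('pin_head','pin_neck','dock'): print(t,[(np.round(d['location']).tolist(),round(d['p'],2)) for d in find_in(t,'wrist')][:3])
```

```text
2.9 [ 0.4964923  -0.05891022  0.23072172] 172.96118382496203 [ 1.18742091e+01  9.79368010e+00 -1.66885325e+01  2.08907030e-03
 -6.34962175e+01 -1.89139563e+01]
pin_head [([229.0, 326.0], 0.85)]
pin_neck [([228.0, 322.0], 0.75)]
dock [([177.0, 247.0], 0.88)]
```

View pics/w1.png

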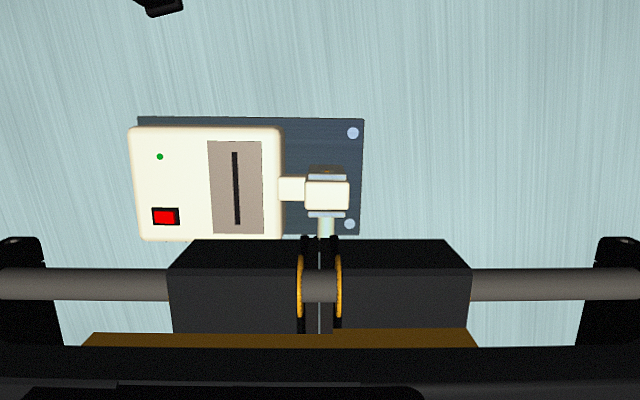

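Wrist view: white tongue spanning cols 306–349, rows 180–211, cheeks above (rows 174–180) and below (211–218), pin shank at cols 318–334 running down to the knob behind the fingers; plate bolts at (132,352) and (223,350).

```bash
python3 - <<'E'
from h import *
import json
m={k:(np.array(v) if isinstance(v,list) else v) for k,v in json.load(open('w1.json')).items()}
f=lambda n,rc,z:print(n,np.round(onz(m,rc,z),4))
f('bolt-y',(132,352),.006);f('bolt+y',(223,350),.006)
f('-y cheek outer L',(175,308),.083);f('-y cheek outer R',(175,347),.083)
f('+y cheek outer L',(217,308),.083);f('+y cheek outer R',(217,345),.083)
f('shank centre',(228,326),.076)
f('plate -yL',(117,138),.006);f('plate -yR',(119,363),.006);f('plate +yR',(234,358),.006)
E
python3 - <<'E'
import cv2
a=cv2.imread('pics/w1.png');cv2.imwrite('pics/w1c.png',cv2.resize(a[110:245,250:370],None,fx=4.4,fy=4.4,interpolation=cv2.INTER_CUBIC))
E
```

```text
bolt-y [ 0.4571 -0.0992  0.006 ]
bolt+y [0.4692 0.0008 0.006 ]
-y cheek outer L [ 0.5047 -0.0736  0.083 ]
-y cheek outer R [ 0.4713 -0.0695  0.083 ]
+y cheek outer L [ 0.5097 -0.0359  0.083 ]
+y cheek outer R [ 0.4769 -0.0319  0.083 ]
shank centre [ 0.4951 -0.0212  0.076 ]
plate -yL [ 0.6782 -0.1427  0.006 ]
plate -yR [ 0.4444 -0.1111  0.006 ]
plate +yR [0.4615 0.015  0.006 ]
```

View pics/w1c.png

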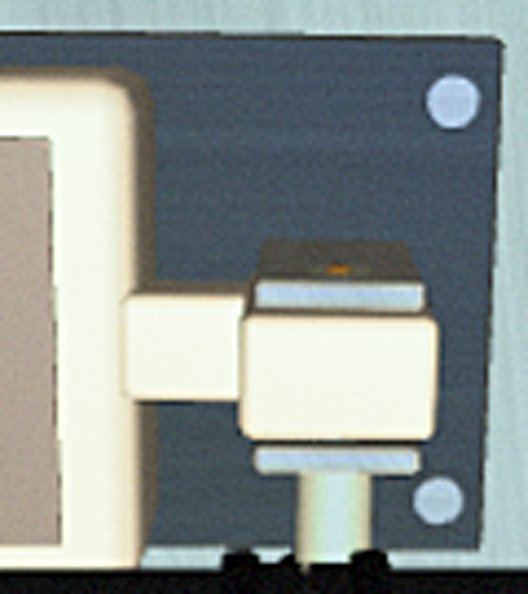

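Call:
arm_command([
  [0, -45, 3, 0, 0, 0, 0],
  [0, -45, 3.5, 0, 0, 0, 0],
  [0, 0, 0, 40, 0, 0, 0],
  [0, 0, 0, 45, 0, 0, 0],
  [0, 0, 0, 45, 0, 0, 0],
  [0, 0, 0, 36, 0, 0, 0],
  [0, 0, 0, 0, 0, 0, 0],
])

```text
time_s: 3.8
tcp_pos: [0.4979, 0.03, 0.0602]
ee_rot: [[-0.132, -0.991, -0.011], [-0.991, 0.132, -0.003], [0.005, 0.01, -1.0]]
wrist_force: [-0.2, -1.0, 0.1]
gripper_width: 0.005
gripper_force: 0.0
```

Call:
arm_command([
  [0, 4, 0, 0, 0, 0, 0],
  [0, 4, 0, 0, 0, 0, 0],
  [0, 4, 0, 0, 0, 0, 0],
  [0, 4, 0, 0, 0, 0, 0],
  [0, 4, 0, 0, 0, 0, 0],
])

```text
time_s: 4.3
tcp_pos: [0.4995, 0.0111, 0.0656]
ee_rot: [[-0.129, -0.992, 0.002], [-0.992, 0.129, 0.001], [-0.001, -0.002, -1.0]]
wrist_force: [-0.5, 3.1, 0.1]
gripper_width: 0.004
gripper_force: 2.2
```

Call:
arm_command([
  [0, 4, 0, 0, 0, 0, 0],
  [0, 4, 0, 0, 0, 0, 0],
  [0, 4, 0, 0, 0, 0, 0],
  [0, 4, 0, 0, 0, 0, 0],
  [0, 3, 0, 0, 0, 0, 0],
  [0, 3, 0, 0, 0, 0, 0],
])

```text
time_s: 4.9
tcp_pos: [0.4967, -0.0106, 0.0647]
ee_rot: [[-0.128, -0.992, 0.001], [-0.992, 0.128, 0.0], [-0.0, -0.001, -1.0]]
wrist_force: [1.3, 4.3, 1.4]
gripper_width: 0.008
gripper_force: 2.1
```

Call:
arm_command([
  [0, 2, 0, 0, 0, 0, 0],
  [0, 1, 0, 0, 0, 0, 0],
  [0, 1, 0, 0, 0, 0, 0],
])

```text
time_s: 5.2
tcp_pos: [0.4965, -0.013, 0.0647]
ee_rot: [[-0.129, -0.992, 0.002], [-0.992, 0.129, 0.003], [-0.003, -0.002, -1.0]]
wrist_force: [0.4, 15.3, 2.2]
gripper_width: 0.008
gripper_force: 7.4
```

Call:
arm_command([
  [0, -10, 0, 0, 0, 0, 0],
  [0, -15, 0, 0, 0, 0, 0],
  [0, 0, 0, -40, 0, 0, 0],
  [80, 0, 0, -45, 0, 0, 0],
  [80, 0, 0, -45, 0, 0, 0],
  [80, 0, 0, -10, 0, 0, 0],
  [80, 0, 0, 0, 0, 0, 0],
])

```text
time_s: 5.9
tcp_pos: [0.4993, 0.0107, 0.2061]
ee_rot: [[-0.128, -0.992, 0.003], [-0.992, 0.128, 0.001], [-0.001, -0.003, -1.0]]
wrist_force: [0.1, 0.3, -0.0]
gripper_width: 0.285
gripper_force: 0.0
```

Run:
```python
from h import *
s=sense();print(s['time_s'],s['tcp_pos'],s['wrist_force'])
m=camera_model('wrist');w=capture('wrist');save('w2',w)
import json;json.dump({k:np.array(v).tolist() for k,v in m.items()},open('w2.json','w'))
for t in ('pin_head','pin_neck'): print(t,[(np.round(d['location']).tolist(),round(d['p'],2)) for d in find_in(t,'wrist')][:3])
for d in find_in('pin_neck','wrist')[:1]: print(onz(m,d['location'],.073))
```

```text
5.9 [0.49928025 0.0106938  0.20612155] [ 0.12740877  0.34622707 -0.02663186]
pin_head [([85.0, 318.0], 0.77)]
pin_neck [([87.0, 318.0], 0.76)]
[ 0.48969805 -0.07407107  0.073     ]
```

View pics/w2.png

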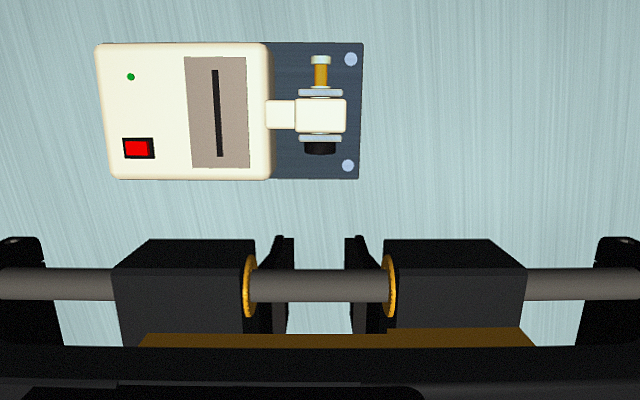

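Wrist view: knob home against the +y cheek (148,320); the brass groove shows at rows 64–87, cols 314–327, collar at row 59. Now to the clip.

Call:
arm_command([
  [80, -40.5, -19.6, -4, 0, 0, 0],
  [80, -40.5, -19.6, -4, 0, 0, 0],
  [80, -40.5, -19.6, -4, 0, 0, 0],
  [80, -40.5, -19.6, -4, 0, 0, 0],
  [80, -40.5, -19.6, -4, 0, 0, 0],
  [80, -40.5, -19.6, -4, 0, 0, 0],
])

```text
time_s: 6.7
tcp_pos: [0.647, 0.2374, 0.2261]
ee_rot: [[-0.129, -0.992, -0.004], [-0.992, 0.129, -0.002], [0.003, 0.003, -1.0]]
wrist_force: [0.6, -0.4, 1.1]
gripper_width: 0.908
gripper_force: 0.0
```

Call:
arm_command([
  [80, 0, 0, 0, 0, 0, 0.118],
  [80, 0, 0, 0, 0, 0, 0.118],
  [80, 0, 0, 0, 0, 0, 0.118],
  [80, 0, 0, 0, 0, 0, 0],
])

```text
time_s: 7.1
tcp_pos: [0.6462, 0.236, 0.2258]
ee_rot: [[-0.464, -0.886, -0.004], [-0.886, 0.464, -0.002], [0.004, 0.002, -1.0]]
wrist_force: [0.2, 0.5, -0.1]
gripper_width: 0.924
gripper_force: 0.0
```

Run:
```python
from h import *
import json
m={k:(np.array(v) if isinstance(v,list) else v) for k,v in json.load(open('w2.json')).items()}
for rc,z in (((64,320.5),.075),((87,320.5),.075),((75.5,320.5),.074),((75.5,320.5),.070),((56,320.5),.078),((150,320),.075)): print('neck',rc,z,np.round(onz(m,rc,z),4))
s=sense();R=np.array(s['ee_rot']);print(s['time_s'],s['tcp_pos'],np.degrees(np.arctan2(R[1,1],R[0,1])),s['joints'])
m=camera_model('wrist');w=capture('wrist')
json.dump({k:np.array(v).tolist() for k,v in m.items()},open('w3.json','w'))
for t in ('clip','clip_stand'): print(t,[(np.round(d['location']).tolist(),round(d['p'],2)) for d in find_in(t,'wrist')][:3])
save('w3',w)
hsv=cv2.cvtColor(w,cv2.COLOR_RGB2HSV);mk=((hsv[...,0]<16)&(hsv[...,1]>170)&(hsv[...,2]>90)).astype(np.uint8)
n,l,st,c=cv2.connectedComponentsWithStats(mk)
for i in range(1,n):
    if st[i,4]>100: print(st[i],c[i],cv2.minAreaRect(np.argwhere(l==i)[:,::-1].astype(np.float32)))
```

```text
neck (64, 320.5) 0.075 [ 0.486  -0.0904  0.075 ]
neck (87, 320.5) 0.075 [ 0.4881 -0.0738  0.075 ]
neck (75.5, 320.5) 0.074 [ 0.487  -0.0823  0.074 ]
neck (75.5, 320.5) 0.07 [ 0.487  -0.0826  0.07  ]
neck (56, 320.5) 0.078 [ 0.4853 -0.0957  0.078 ]
neck (150, 320) 0.075 [ 0.4946 -0.0259  0.075 ]
7.1 [0.64621814 0.2360139  0.22584954] 152.33582863008098 [ 3.34905373e+01  2.85597009e+01  1.02615829e+01 -9.58336006e-03
 -7.19638086e+01 -6.11514568e+01]
clip [([218.0, 179.0], 0.98), ([195.0, 318.0], 0.56)]
clip_stand [([173.0, 318.0], 0.58)]
[296 181  46  24 757] [318.14266843 193.1994716 ] ((318.5, 192.5), (23.0, 45.0), 90.0)
[ 154  184   48   80 1896] [172.08491561 223.00474684] ((172.5816192626953, 220.95779418945312), (35.38819885253906, 83.9441146850586), 17.650123596191406)
```

View pics/w3.png

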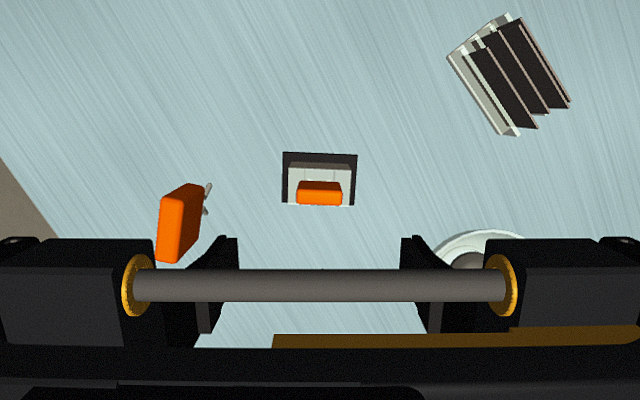

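Wrist view: clip in its stand at (193,318), square to the tool; the larger loose clip at (222,172) is well to one side. Fit the handle box to the orange blob for the exact offset.

Run:
```python
from h import *
import json
from scipy.optimize import least_squares
m={k:(np.array(v) if isinstance(v,list) else v) for k,v in json.load(open('w3.json')).items()}
s=sense();R=np.array(s['ee_rot']);p=np.array(s['tcp_pos'])
def bb(q):
    a=np.radians(q[2]);ex=np.array([np.cos(a),np.sin(a),0]);ey=np.array([-np.sin(a),np.cos(a),0])
    P=np.array([proj(m,np.array([q[0],q[1],0])+i*.02*ex+j*.007*ey+[0,0,z]) for i in(-1,1) for j in(-1,1) for z in(.045,.087)])
    return P
f=lambda q:(lambda P:[P[:,0].min()-181,P[:,0].max()-205,P[:,1].min()-296,P[:,1].max()-342])(bb([q[0],q[1],-27.7]))
r=least_squares(f,[.647,.237],diff_step=1e-4);print(r.x,r.fun)
print('tool shift mm',1000*R.T@(np.r_[r.x,.068]-p))
for rc,z in (((255,233),.06),): print('big',onz('side',rc,z))
print('big top',onz('top',(142,240),.05))
```

```text
[0.64812634 0.23981319] [-0.91203873  0.85026379 -0.59351761  0.59388591]
tool shift mm [ -4.46851182   0.17388049 159.26607789]
big [0.77276681 0.17968026 0.06      ]
big top [0.77981265 0.2046062  0.05      ]
```

Call:
arm_command([
  [60, -3, 0, 30, 0, 0, 0],
  [60, 0, 0, 45, 0, 0, 0],
  [60, 0, 0, 45, 0, 0, 0],
  [60, 0, 0, 30, 0, 0, 0],
  [60, 0, 0, 8, 0, 0, 0],
  [60, 0, 0, 0, 0, 0, 0],
  [30, 0, 0, 0, 0, 0, 0],
  [30, 0, 0, 0, 0, 0, 0],
])

```text
time_s: 8.05
tcp_pos: [0.6496, 0.2396, 0.0732]
ee_rot: [[-0.464, -0.886, 0.004], [-0.886, 0.464, 0.002], [-0.004, -0.003, -1.0]]
wrist_force: [0.9, -0.7, 0.4]
gripper_width: 0.587
gripper_force: 0.0
```

Call:
arm_command([
  [30, 0, 0, 0, 0, 0, 0],
  [30, 0, 0, 0, 0, 0, 0],
  [30, 0, 0, 0, 0, 0, 0],
])

```text
time_s: 8.35
tcp_pos: [0.6488, 0.2393, 0.0723]
ee_rot: [[-0.464, -0.886, 0.002], [-0.886, 0.464, 0.001], [-0.002, -0.002, -1.0]]
wrist_force: [-0.8, 0.7, 5.8]
gripper_width: 0.455
gripper_force: 30.0
```

Call:
arm_command([
  [60, 0, 0, 0, 0, 0, 0],
  [60, 0, 0, 0, 0, 0, 0],
  [60, 0, 0, 0, 0, 0, 0],
  [60, 0, 0, 0, 0, 0, 0],
])

```text
time_s: 8.75
tcp_pos: [0.6479, 0.2386, 0.07]
ee_rot: [[-0.465, -0.886, -0.001], [-0.886, 0.465, -0.0], [0.001, 0.001, -1.0]]
wrist_force: [0.5, 0.0, -0.5]
gripper_width: 0.671
gripper_force: 0.0
```

Call:
arm_command([
  [60, 0, 0, 2, 0, 0, 0],
  [60, 0, 0, 0, 0, 0, 0],
  [30, 0, 0, 0, 0, 0, 0],
  [30, 0, 0, 0, 0, 0, 0],
  [30, 0, 0, 0, 0, 0, 0],
  [30, 0, 0, 0, 0, 0, 0],
  [30, 0, 0, 0, 0, 0, 0],
])

```text
time_s: 9.45
tcp_pos: [0.6482, 0.2388, 0.0686]
ee_rot: [[-0.464, -0.886, 0.0], [-0.886, 0.464, 0.0], [-0.0, -0.0, -1.0]]
wrist_force: [-1.1, 0.2, -0.5]
gripper_width: 0.456
gripper_force: 30.0
```

Call:
arm_command([
  [30, 0, 0, -10, 0, 0, 0],
  [30, 0, 0, -20, 0, 0, 0],
  [30, 0, 0, -40, 0, 0, 0],
  [30, 0, 0, -40, 0, 0, 0],
  [30, 0, 0, -40, 0, 0, 0],
  [30, 0, 0, 0, 0, 0, 0],
])

```text
time_s: 10.05
tcp_pos: [0.6514, 0.2399, 0.2276]
ee_rot: [[-0.464, -0.886, 0.014], [-0.886, 0.464, 0.006], [-0.012, -0.01, -1.0]]
wrist_force: [0.0, -0.5, 0.1]
gripper_width: 0.457
gripper_force: 30.0
```

Call:
arm_command([
  [30, 45, -0.8, 0, 0, 0, 0],
  [30, 45, -0.8, 0, 0, 0, 0],
  [30, 45, -0.8, 0, 0, 0, 0],
  [30, 45, -0.8, 0, 0, 0, 0],
  [30, 45, -0.8, 0, 0, 0, 0],
  [30, 45, -0.8, 0, 0, 0, 0],
  [30, 45, -0.8, 0, 0, 0, 0],
  [30, 44.5, -0.8, 0, 0, 0, 0],
])

```text
time_s: 10.85
tcp_pos: [0.4856, -0.084, 0.2191]
ee_rot: [[-0.464, -0.886, 0.001], [-0.886, 0.464, 0.0], [-0.0, -0.001, -1.0]]
wrist_force: [0.8, -0.2, -0.3]
gripper_width: 0.454
gripper_force: 30.0
```

Call:
arm_command([
  [30, 0, 0, 0, 0, 0, -0.117],
  [30, 0, 0, 0, 0, 0, -0.117],
  [30, 0, 0, 0, 0, 0, -0.118],
  [30, 0, 0, 0, 0, 0, 0],
  [30, 0, 0, 0, 0, 0, 0],
])

```text
time_s: 11.35
tcp_pos: [0.4867, -0.0825, 0.2188]
ee_rot: [[-0.133, -0.991, 0.0], [-0.991, 0.133, 0.0], [-0.0, -0.0, -1.0]]
wrist_force: [-0.4, 0.0, -1.3]
gripper_width: 0.456
gripper_force: 30.0
```

Run:
```python
from h import *
s=sense();R=np.array(s['ee_rot']);p=np.array(s['tcp_pos']);print(s['time_s'],p,np.degrees(np.arctan2(R[1,1],R[0,1])),s['gripper_width'])
m=camera_model('wrist');w=capture('wrist');save('w4',w)
print('shift mm to neck',1000*R.T@(np.array([.4870,-.0825,.16])-p))
print('tcp/clip tip px',proj(m,p),proj(m,p-[0,0,.059]),'neck px',proj(m,np.array([.4870,-.0825,.072])))
```

```text
11.35 [ 0.48672745 -0.08252939  0.21877687] 172.34973283981475 0.4562620248973577
shift mm to neck [-5.85474880e-02 -2.54227226e-01  5.87769282e+01]
tcp/clip tip px [262.01576254 320.01459503] [222.41504621 319.76601336] neck px [190.53043608 319.25910736]
```

View pics/w4.png

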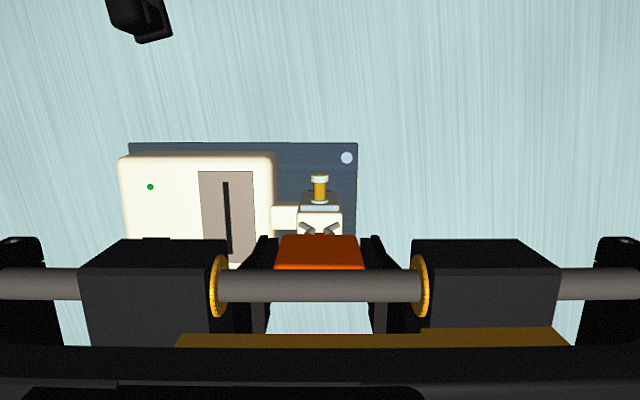

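Wrist view: brass groove centre at about (191,319), just where predicted, and the leg ends near (228,305) and (228,336) are centred on it. Descending.

Call:
arm_command([
  [30, 0, 0, 30, 0, 0, 0],
  [30, 0, 0, 30, 0, 0, 0],
  [30, 0, 0, 18, 0, 0, 0],
  [30, 0, 0, 8, 0, 0, 0],
  [30, 0, 0, 0, 0, 0, 0],
  [30, 0, 0, 0, 0, 0, 0],
])

```text
time_s: 12.0
tcp_pos: [0.4877, -0.0825, 0.1334]
ee_rot: [[-0.131, -0.991, 0.002], [-0.991, 0.131, -0.0], [-0.0, -0.002, -1.0]]
wrist_force: [-0.6, 0.8, 0.1]
gripper_width: 0.456
gripper_force: 30.0
```

Call:
arm_command([
  [30, 0, 0, 1, 0, 0, 0],
  [30, 0, 0, 1, 0, 0, 0],
  [30, 0, 0, 1, 0, 0, 0],
  [30, 0, 0, 1, 0, 0, 0],
])

```text
time_s: 12.4
tcp_pos: [0.487, -0.0825, 0.1288]
ee_rot: [[-0.131, -0.991, 0.001], [-0.991, 0.131, 0.0], [-0.0, -0.001, -1.0]]
wrist_force: [-0.0, 0.4, 0.0]
gripper_width: 0.455
gripper_force: 30.0
```

Call:
arm_command([
  [30, 0, 0, 1, 0, 0, 0],
  [30, 0, 0, 1, 0, 0, 0],
  [30, 0, 0, 1, 0, 0, 0],
  [30, 0, 0, 1, 0, 0, 0],
])

```text
time_s: 12.8
tcp_pos: [0.4869, -0.0825, 0.1244]
ee_rot: [[-0.131, -0.991, -0.0], [-0.991, 0.131, 0.0], [0.0, 0.0, -1.0]]
wrist_force: [-0.3, 0.4, -1.2]
gripper_width: 0.457
gripper_force: 30.0
```

Call:
arm_command([
  [30, 0, 0, 1, 0, 0, 0],
  [30, 0, 0, 1, 0, 0, 0],
  [30, 0, 0, 1, 0, 0, 0],
])

```text
time_s: 13.1
tcp_pos: [0.4867, -0.0826, 0.1216]
ee_rot: [[-0.131, -0.991, -0.001], [-0.991, 0.131, -0.0], [0.0, 0.001, -1.0]]
wrist_force: [-1.2, -1.0, 1.9]
gripper_width: 0.456
gripper_force: 30.0
```

Call:
arm_command([
  [30, 0, 0, 1, 0, 0, 0],
  [30, 0, 0, 1, 0, 0, 0],
  [30, 0, 0, 1, 0, 0, 0],
])

```text
time_s: 13.4
tcp_pos: [0.4868, -0.0826, 0.1189]
ee_rot: [[-0.13, -0.991, -0.0], [-0.991, 0.13, -0.0], [0.0, 0.0, -1.0]]
wrist_force: [-1.9, 0.4, 4.7]
gripper_width: 0.456
gripper_force: 30.0
```

Call:
arm_command([
  [30, 0, 0, 1, 0, 0, 0],
  [30, 0, 0, 1, 0, 0, 0],
  [30, 0, 0, 1, 0, 0, 0],
])

```text
time_s: 13.7
tcp_pos: [0.4869, -0.0826, 0.1161]
ee_rot: [[-0.13, -0.991, 0.0], [-0.991, 0.13, -0.0], [0.0, -0.0, -1.0]]
wrist_force: [-2.3, -0.4, 6.9]
gripper_width: 0.455
gripper_force: 30.0
```

Call:
arm_command([
  [30, 0, 0.4, 1, 0, 0, 0],
  [30, 0, 0.4, 1, 0, 0, 0],
  [30, 0, 0, 1, 0, 0, 0],
])

```text
time_s: 14.0
tcp_pos: [0.4869, -0.0825, 0.1136]
ee_rot: [[-0.13, -0.992, 0.002], [-0.992, 0.13, -0.0], [0.0, -0.002, -1.0]]
wrist_force: [-2.4, 0.5, 9.0]
gripper_width: 0.454
gripper_force: 30.0
```

Call:
arm_command([
  [30, 0, 0, 1, 0, 0, 0],
  [30, 0, 0, 1, 0, 0, 0],
])

```text
time_s: 14.2
tcp_pos: [0.487, -0.0825, 0.1118]
ee_rot: [[-0.13, -0.992, 0.002], [-0.992, 0.13, -0.001], [0.0, -0.002, -1.0]]
wrist_force: [-2.3, 1.0, 9.2]
gripper_width: 0.456
gripper_force: 30.0
```

Call:
arm_command([
  [30, 0, 0, 1, 0, 0, 0],
])

```text
time_s: 14.3
tcp_pos: [0.4871, -0.0825, 0.1109]
ee_rot: [[-0.13, -0.992, 0.002], [-0.992, 0.13, -0.001], [0.0, -0.003, -1.0]]
wrist_force: [-3.1, 0.5, 10.3]
gripper_width: 0.454
gripper_force: 30.0
```

Call:
arm_command([
  [30, 0, 0, 1, 0, 0, 0],
])

```text
time_s: 14.4
tcp_pos: [0.4871, -0.0825, 0.11]
ee_rot: [[-0.13, -0.992, 0.002], [-0.992, 0.13, -0.001], [0.0, -0.003, -1.0]]
wrist_force: [-2.6, 1.4, 9.0]
gripper_width: 0.459
gripper_force: 30.0
```

Call:
arm_command([
  [30, 0, 0, 1, 0, 0, 0],
])

```text
time_s: 14.5
tcp_pos: [0.487, -0.0825, 0.1088]
ee_rot: [[-0.13, -0.992, 0.002], [-0.992, 0.13, -0.0], [0.0, -0.002, -1.0]]
wrist_force: [-2.3, 1.6, 7.2]
gripper_width: 0.459
gripper_force: 30.0
```

Call:
arm_command([
  [30, 0, 0, 1, 0, 0, 0],
])

```text
time_s: 14.6
tcp_pos: [0.4865, -0.0823, 0.1069]
ee_rot: [[-0.131, -0.991, 0.001], [-0.991, 0.131, 0.0], [-0.0, -0.001, -1.0]]
wrist_force: [0.3, -0.6, -0.9]
gripper_width: 0.461
gripper_force: 30.0
```

Call:
arm_command([
  [30, 0, 0, 1, 0, 0, 0],
])

```text
time_s: 14.7
tcp_pos: [0.4865, -0.0823, 0.1056]
ee_rot: [[-0.131, -0.991, 0.001], [-0.991, 0.131, 0.0], [-0.0, -0.001, -1.0]]
wrist_force: [-0.5, 0.2, 5.1]
gripper_width: 0.457
gripper_force: 30.0
```

Snap felt, and the force is now back at 5 N with the stop on the shank. I'll ease off, let go and retreat.

Call:
arm_command([
  [30, 0, 0, -1.5, 0, 0, 0],
  [30, 0, 0, -1.5, 0, 0, 0],
  [30, 0, 0, 0, 0, 0, 0],
])

```text
time_s: 15.0
tcp_pos: [0.4865, -0.0823, 0.1088]
ee_rot: [[-0.13, -0.991, 0.001], [-0.991, 0.13, 0.0], [-0.0, -0.001, -1.0]]
wrist_force: [1.1, 0.8, 2.7]
gripper_width: 0.453
gripper_force: 30.0
```

Call:
arm_command([
  [60, 0, 0, 0, 0, 0, 0],
  [60, 0, 0, 0, 0, 0, 0],
  [60, 0, 0, 0, 0, 0, 0],
  [60, 0, 0, -10, 0, 0, 0],
  [60, 0, 0, -30, 0, 0, 0],
  [60, 0, 0, -45, 0, 0, 0],
  [60, -25, 0, -25, 0, 0, 0],
  [60, -25, 0, 0, 0, 0, 0],
])

```text
time_s: 15.8
tcp_pos: [0.4952, -0.0324, 0.2239]
ee_rot: [[-0.131, -0.991, 0.01], [-0.991, 0.131, 0.001], [-0.003, -0.01, -1.0]]
wrist_force: [1.3, 0.4, -0.3]
gripper_width: 0.69
gripper_force: 0.0
```

Run:
```python
from h import *
s=sense();print(s['time_s'],s['tcp_pos'],s['wrist_force'])
w=capture('wrist');b=capture('side')
save('end',np.hstack([cv2.resize(w[0:250,170:470],(432,360)),cv2.resize(b[160:240,270:350],(360,360),interpolation=cv2.INTER_CUBIC)]))
m=camera_model('wrist');print(find_in('clip','wrist')[:2],'expected handle centre px',proj(m,np.array([.487,-.0825,.107])))
```

```text
15.8 [ 0.49516945 -0.03242024  0.22391665] [ 1.32518463  0.35704443 -0.27492585]
[{'location': [138.3, 322.4], 'p': 0.76}] expected handle centre px [132.71975519 319.84675748]
```

View pics/end.png

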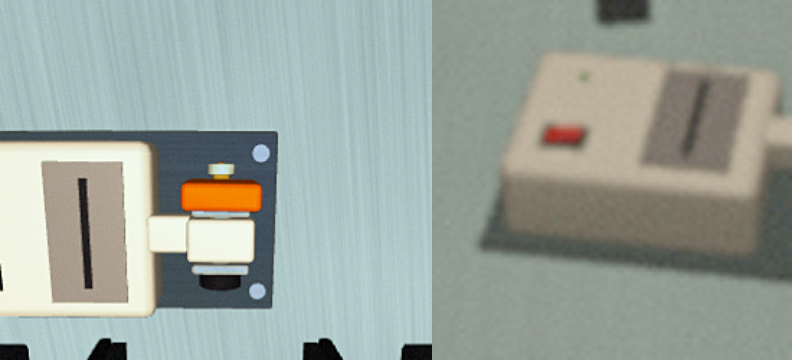

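The wrist view shows the clip upright and square on the groove (crop ~(195,222)), between the collar and the -y cheek, with the knob home at the +y cheek and the gripper clear.

```bash
python3 -c "
from station import *
print(finish_job())"
```

```text
the job is handed in; nothing more can be done
None
```

I pushed the pin home, snapped the clip from the clear stand onto the brass groove and let go. The job is handed in at about 16 s; the press peaked at about 10 N, an estimated 10 mm of yoke sink (limit 20 mm), and the arm touched nothing else that I know of.

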